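# Locate a flange ring and clamp it with the cam swing clamp

## Task

Make the flange ring ready for deburring: with a fingertip, push the loose ring along its guide until it is home against the end stop, then swing the clamp strap over it with the finger as far as it goes, and then push the cam lever fully down so that the pad clamps the ring. Push only: do not lift the ring, leave the brush, oil bottle and gauge block beside the plate alone, and move clear at the end.

Things in the scene. Friction and masses are not known exactly. Their poses are not given: they have to be found in the camera images.
- fixture: blue base plate bolted to the table, 172 x 195 x 12 mm, with a ring guide, an end stop and the pillar of a swing clamp. Its origin is on the table, under the centre of the ring's home place. Its x axis is the push direction (towards the end stop); its y axis points from the home place to the clamp pillar. The plate covers x -98..+74, y -56..+140 mm
- nest (a point): centre of the ring's home place, on the plate's top face (12 mm above the table), axes as the fixture's. Two oiled steel rails 7 mm high run along x, 72 mm apart (2.5 mm play beside the ring), x -68..+36 mm, with flared mouths to -84 mm; the dark end stop, 8 mm high, 50 mm wide, has its face at x = +33.5 mm. The near (-x) end is open
- flange_ring: loose steel flange ring in the guide, origin at the centre of its underside, on the oiled plate: square flange 67 x 67 x 4 mm lying flat, round collar to 12 mm high, 0.16 kg, sides parallel to the rails. It starts 14 to 28 mm short of home; when home, its origin is within 1 mm of nest along x. Best pushed low, at the flange's edge: above 4 mm its collision shape slopes inwards
- strap_pivot (a point): on the vertical pivot axis of the clamp strap, at the middle height of its bar, 48 mm above the table, 100 mm from the home place along the fixture's +y; axes as the fixture's. The fixed pillar under it is 24 mm thick. A stop pin 11 mm thick, 50 mm high, stands at x +18.5, y +66 mm of the fixture, on the strap's far side when it is closed
- strap_nose (a point): on the top face of the dark steel strap bar, at its nose, above the pad's centre, 100 mm from the pivot axis. The bar is 24 mm wide and 12 mm thick, its underside 42 mm and top 54 mm above the table while the cam is slack (lock nut to 64 mm)
- strap (a joint): swing of the strap, rad: 0 = nose pointing along the fixture's -y, pad centred over the home place (its stop); it grows as the nose swings towards the fixture's -x (1.57 = nose along -x), at most 1.75. The nose direction in the fixture frame is (-sin q, -cos q). Friction 0.12 N m: it stays where it is left; about 2 N at 60 mm from the pivot moves it. The cam lever swings with it
- pressure_pad: round rubber-faced pad, 53 mm across, on a spring (8 N per mm) under the strap's nose; origin at the centre of its underside, 3.2 mm above the ring's top while the cam is slack. The cam lowers it 5.2 mm in all
- cam_pin (a point): middle of the cam lever's horizontal pivot pin, on the strap's pivot axis, 74 mm above the table. The black cam round it reaches up to about 22 mm from the pin
- lever_knob (a point): centre of the red ball knob, 24 mm across, at the end of the cam lever, 92 mm from the pin; the lever between is a steel rod 11 mm thick (a red sleeve 15 mm thick next to the knob). The lever leans away from the strap's nose, in the vertical plane of the strap
- cam_lever (a joint): cam lever, rad: 0 = up and slack, 73 degrees above level; grows as it is pushed down, outwards away from the nose; 1.2 = fully down on its stop, 4 degrees above level (elevation = 1.27 - q). Friction 0.22 N m, so it stays where it is left; about 4 N at the knob moves it
- brush_small: chip brush lying beside the plate, 149 mm long, origin at the middle of its underside; bystander
- oil: white oil bottle with red spout, 41 mm across, 126 mm tall, standing behind the end stop, origin at the centre of its underside; bystander
- gauge: steel gauge block 9 x 35 x 30 mm standing beyond the plate, origin at the centre of its underside; bystander
Mind the look-alikes: they are no part of the job. What is shaped like the flange_ring but red is not meant.

How it is judged:
By the outcome, as a careful person would: the job done as asked, in the order asked, and still so for the second after the job is handed in, with the robot touching nothing.
It also fails if it takes over 64 s, if anything falls off the work surface, if the arm or the gripper's body presses on something with over 40 N, if the wrist force passes 120 N, or if a joint passes its speed limit or range.

## Robot

A 6-joint arm with a two-finger parallel gripper is mounted at the origin on a cart in front of the work surface, level with it; the furniture and walls round the work are solid. World frame = base frame: x ahead of the robot, y to its left, z up, the work surface at z = 0. Lengths are in m, angles in rad, forces in N, time in s.
With the tool pointing down it reaches from about 0.225 to 0.875 m from the base axis. Payload 3.4 kg.
Tool frame: the origin (TCP) lies midway between the tips of the shut fingers; the grasp point (between the pads) lies 19 mm behind it (manip.grip_point_offset is the distance from the TCP to the grasp point, in m); z points along the fingers, y is the line along which they close (so a half turn about z gives the same grasp; the last joint's range is limited). The gripper opens to 85 mm and grips with 20 to 120 N. Pads are 22 mm wide; open, the fingers measure 114 mm over their backs; the gripper's body (76 mm by 85 mm) begins 54 mm behind the grasp point. The pads swing forward as they close: fully open they stand 13 mm farther back than shut.
Start: joints at [-1.24, 0.276, 1.505, -0, 1.361, -0.121], TCP at [0.251, -0.517, 0.231] pointing down, gripper open.
Joint ranges: [-2.89, 2.89], [-0.75, 2.08], [0.22, 2.7], [-1.18, 4.32], [0.11, 2.71], [-2.7, 2.7]. Speed limits (rad/s): [2.57, 2.57, 3.14, 3.14, 3.14, 3.14].

## Interface

Orientations are given as a unit quaternion [w, x, y, z].
In Python, from rig import manip gives the robot as it stands.
- The arm moves only by the shell command python3 -m handwheel 'ROWS' [FORCE]. ROWS is JSON, a list of rows, each an object with "translation": the shift along the tool's x, y, z in m, a list of three; "angular": the turn, a rotation vector about the tool's x, y, z in degrees, a list of three; "hand": the closure, from 0 (fully open) to 1 (shut). A call has 1 to 10 rows; each row shifts and turns the commanded pose from where the row before left it, along the tool's axes as they then stand; what a row does not reach is not made up. A row lasts 1/12 s, in which the tool goes at most 41.7 mm and 7.16 degrees, less where a joint would pass 70% of its speed; a pose out of reach is approached as far as the arm can. A call with a gripper value outside its range is refused whole. The fingers move at their own pace and stop on an object; FORCE is the grip in N (left out, the last holds). Time passes only in rows, so rows that do not move let the fingers close. It gives the time, the measured TCP pose, the force, the opening and the grip force at its end, in the units of the state.
- manip.get_state(): the state, without advancing time (a new reading comes with each control period).
- manip.get_image(name): name is "side" or "top" or "wrist"; returns the picture (480x640x3 uint8, red, green, blue); there is no depth.
- manip.camera_info(name): a dict with "camera_matrix" (3x3 intrinsics, pixels), "k1" (the pictures are not rectified: a ray, as slopes to the right and down, at radius r is drawn at 1 + k1 r^2 times it, then the intrinsics apply), "eye" and "orientation" of the camera in the world; the wrist camera has in their place "tool_from_camera" (4x4, takes a point from camera to tool coordinates, whose origin is the TCP and whose axes are the flange's). Camera axes: x right, y down, z forward; pixel columns grow to the right and rows downward; lengths in m; the calibration is good to about 2 mm. A picture is of the moment at which its call begins: read the wrist's pose just before it. camera_info takes no time and is no camera call.
- manip.sign_off(): hands the job in; it is judged then, once.
The state is a dict: "clock": time; "qpos": joint angles; "qd": joint speeds; "effort": joint torques, N m; "position": TCP position; "ee_rot": TCP orientation; "contact_force": force on the tool from outside, world axes, zero at the start; "moment": the same for the moment, N m; "width": finger opening in m; "gripper_force": force on a finger pad.
Only numpy, scipy, OpenCV 4.12 (cv2) and the standard library are available. Lean on these libraries where they do the work, as an engineer would, in place of code of your own. Each camera call takes 0.05 s, during which the arm holds its last target. There are 200 camera calls.

## Working session

There is one attempt and no reset: what is moved stays moved. The work goes in short steps, Python scripts to look and compute and a shell command to move; the robot and the scene stay as the last step left them, time stands still between calls to the robot, and variables do not carry over. Pictures are saved under pics/ and viewed, at most 11 in all, crops included, and the job is handed in when it is done.

```bash
mkdir -p pics; ls; python3 - <<'E'
from rig import manip
import cv2
for n in("top","side"):
    im=manip.get_image(n); cv2.imwrite(f"pics/{n}0.png",im[:,:,::-1]); print(n,manip.camera_info(n))
print(manip.camera_info("wrist")); print(manip.get_state())
E
```

```text
pics
top {'camera_matrix': array([[575.95587272,   0.        , 324.33817095],
       [  0.        , 575.95587272, 235.19295929],
       [  0.        ,   0.        ,   1.        ]]), 'k1': -0.10899101692146372, 'eye': array([ 0.45263577, -0.05982844,  1.10823023]), 'orientation': array([-0.05763474,  0.70997761, -0.69950861,  0.05742587])}
side {'camera_matrix': array([[565.75719652,   0.        , 317.55114317],
       [  0.        , 565.75719652, 253.95671426],
       [  0.        ,   0.        ,   1.        ]]), 'k1': -0.14520168910288328, 'eye': array([0.35652656, 0.57698265, 0.63507318]), 'orientation': array([ 0.09876357, -0.17061669,  0.8747953 , -0.44257077])}
{'camera_matrix': array([[353.81628842,   0.        , 319.6517015 ],
       [  0.        , 353.81628842, 242.13371863],
       [  0.        ,   0.        ,   1.        ]]), 'k1': -0.029321869916208027, 'tool_from_camera': array([[-7.75500053e-04, -9.46779264e-01, -3.21882623e-01,
         8.31323818e-02],
       [ 9.99999693e-01, -6.97183981e-04, -3.58579400e-04,
         4.43935865e-04],
       [ 1.15084132e-04, -3.21882
[... 153 characters left out ...]
 'qpos': array([-1.24002528e+00,  2.76522752e-01,  1.50602728e+00,  2.87372879e-05,
        1.36069131e+00, -1.21034634e-01]), 'qd': array([-1.49092328e-04, -1.31708514e-03, -2.49534640e-03, -4.72511564e-05,
       -1.38971327e-03,  1.55278147e-03]), 'effort': array([ 1.45869770e-03, -4.17700410e+01, -2.46404654e+01, -1.56608808e-04,
        5.82120076e-03,  1.71531372e-05]), 'position': array([ 0.25087006, -0.51685647,  0.23052308]), 'ee_rot': array([-8.21286437e-04,  9.74592623e-01,  2.23983347e-01, -7.23161515e-05]), 'contact_force': array([-0.65845277, -0.37679889,  0.56960379]), 'moment': array([ 0.01133692, -0.03726047, -0.00565804]), 'gripper_force': 0.0, 'width': 0.08510096699309555}
```

View pics/top0.png

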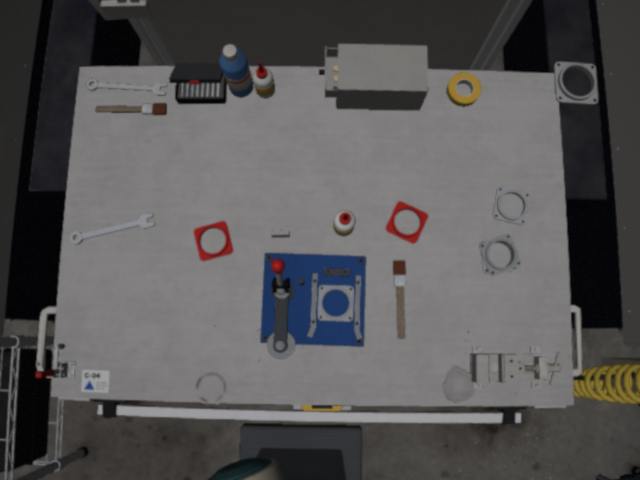

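View pics/side0.png

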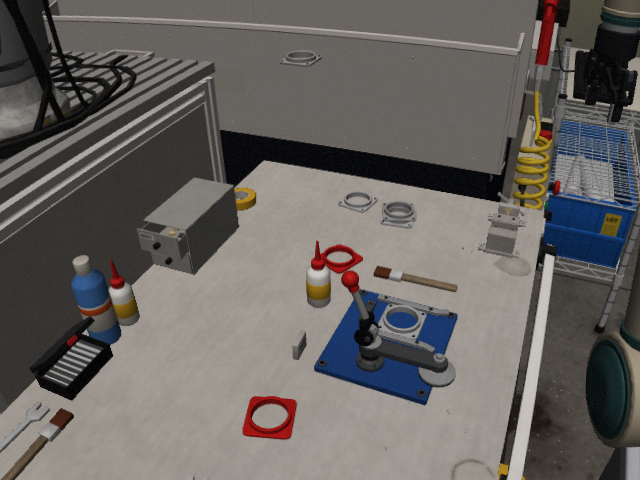

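The top view shows the blue plate at about (263-366, 253-346) with the fixture's +x up, which is world +x. The strap's nose points along -x, with its pad at (281,345). The knob is at (278,266), the ring at (336,303), the bottle at (344,222), the gauge at (280,233) and the brush at (400,300). The side view agrees.

```bash
cat > h.py <<'E'
import numpy as np, cv2
from rig import manip
from scipy.spatial.transform import Rotation as R
def rot(q): return R.from_quat([q[1],q[2],q[3],q[0]]).as_matrix()
def cam(n,st=None):
    c=manip.camera_info(n)
    if n=="wrist":
        T=c["tool_from_camera"]; Rt=rot(st["ee_rot"]); return c,Rt@T[:3,:3],Rt@T[:3,3]+st["position"]
    return c,rot(c["orientation"]),c["eye"]
def rays(n,px,st=None):
    c,Rc,e=cam(n,st)
    p=cv2.undistortPoints(np.array(px,float).reshape(-1,1,2),c["camera_matrix"],np.array([c["k1"],0,0,0,0.])).reshape(-1,2)
    return e,np.c_[p,np.ones(len(p))]@Rc.T
def onz(n,px,z,st=None):
    e,d=rays(n,px,st); return e+d*((z-e[2])/d[:,2])[:,None]
def proj(n,P,st=None):
    c,Rc,e=cam(n,st)
    return cv2.projectPoints(((np.atleast_2d(P)-e)@Rc).astype(float),np.zeros(3),np.zeros(3),c["camera_matrix"],np.array([c["k1"],0,0,0,0.]))[0].reshape(-1,2)
def grab(n,name):
    st=manip.get_state(); im=manip.get_image(n)[:,:,::-1].copy(); cv2.imwrite(f"pics/{name}.png",im); return st,im
def blob(m):
    k,l,s,c=cv2.connectedComponentsWithStats(m.astype(np.uint8)); i=1+np.argmax(s[1:,4]); return l==i
E
python3 - <<'E'
from h import *
im=cv2.imread("pics/top0.png").astype(int); b,g,r=im[...,0],im[...,1],im[...,2]
m=(b>g+40)&(b>r+60); m[:240]=0; m[360:]=0; m[:,:250]=0;m[:,380:]=0
ys,xs=np.nonzero(m); P=onz("top",np.c_[xs,ys],0.012)[:,:2]
rc=cv2.minAreaRect((P*1000).astype(np.float32)); print(rc)
m=(r>g+100)&(r>b+100); 
mm=m.copy(); mm[:255]=0; mm[280:]=0; mm[:,:265]=0; mm[:,290:]=0
k=np.argwhere(mm)[:,::-1].mean(0); s=cv2.imread("pics/side0.png").astype(int)
ms=(s[...,2]>s[...,1]+100)&(s[...,2]>s[...,0]+100); ms[:268]=0; ms[295:]=0; ms[:,:338]=0; ms[:,362:]=0
ks=np.argwhere(ms)[:,::-1].mean(0)
e1,d1=rays("top",k);e2,d2=rays("side",ks)
A=np.c_[d1[0],-d2[0]];t=np.linalg.lstsq(A,e2-e1,rcond=None)[0];print(k,ks,e1+t[0]*d1[0],e2+t[1]*d2[0])
print("ring",onz("top",[[336,303]],.02),"pad/nose",onz("top",[[281,345]],.04), "bottle",onz("top",[[344,219]],.126),"gauge",onz("top",[[280,233]],.03),"brush",onz("top",[[400,265],[400,335]],.01))
E
```

```text
((510.49102783203125, -38.6319580078125), (188.65675354003906, 165.84158325195312), 88.60044860839844)
[275.57142857 264.77142857] [348.20994475 276.02209945] [0.55673825 0.02093722 0.16809445] [0.55611163 0.02078184 0.16801172]
ring [[ 0.50254777 -0.08202364  0.02      ]] pad/nose [[0.42333152 0.01810807 0.04      ]] bottle [[ 0.64307196 -0.09205847  0.126     ]] gauge [[0.63280644 0.02608168 0.03      ]] brush [[ 0.57729415 -0.20430748  0.01      ]
 [ 0.44425437 -0.20386661  0.01      ]]
```

```bash
python3 -m handwheel '[{"translation":[0,0,0],"angular":[0,0,6.9],"hand":1},{"translation":[0,0,0],"angular":[0,0,6.9],"hand":1},{"translation":[0,0,0],"angular":[0,0,6.9],"hand":1},{"translation":[0,0,0],"angular":[0,0,6.6],"hand":1},{"translation":[0.013,-0.031,0],"angular":[0,0,0],"hand":1},{"translation":[0.013,-0.031,0],"angular":[0,0,0],"hand":1},{"translation":[0.013,-0.031,0],"angular":[0,0,0],"hand":1},{"translation":[0.013,-0.031,0],"angular":[0,0,0],"hand":1},{"translation":[0.013,-0.031,0],"angular":[0,0,0],"hand":1},{"translation":[0.013,-0.031,0],"angular":[0,0,0],"hand":1}]' 30
python3 -m handwheel '[{"translation":[0.013,-0.031,0],"angular":[0,0,0],"hand":1},{"translation":[0.013,-0.031,0],"angular":[0,0,0],"hand":1},{"translation":[0.013,-0.031,0],"angular":[0,0,0],"hand":1},{"translation":[0.013,-0.031,0],"angular":[0,0,0],"hand":1},{"translation":[0.013,-0.031,0],"angular":[0,0,0],"hand":1},{"translation":[0.013,-0.031,0],"angular":[0,0,0],"hand":1},{"translation":[0.013,-0.031,0],"angular":[0,0,0],"hand":1},{"translation":[0.013,-0.031,0],"angular":[0,0,0],"hand":1},{"translation":[0,0,0],"angular":[0,0,0],"hand":1},{"translation":[0,0,0],"angular":[0,0,0],"hand":1}]'
python3 - <<'E'
from h import *
st,im=grab("wrist","w1"); print(st["position"],R.from_matrix(rot(st["ee_rot"])).as_euler("xyz",degrees=True),st["width"],st["contact_force"])
E
```

```text
clock: 0.93
position: [0.3338, -0.3316, 0.2309]
ee_rot: [-0.0, 1.0, -0.013, -0.0]
contact_force: [0.0, 0.1, 0.5]
width: -0.0001
gripper_force: 0.0
clock: 1.77
position: [0.4438, -0.0865, 0.231]
ee_rot: [0.0, 1.0, -0.01, -0.0]
contact_force: [-0.1, 0.7, -0.2]
width: -0.0005
gripper_force: 0.0
[ 0.44375661 -0.08653909  0.23095549] [ 1.79993056e+02  4.97386858e-02 -1.18431278e+00] -0.0005091205835933633 [-0.14787624  0.68477494 -0.18926759]
```

View pics/w1.png

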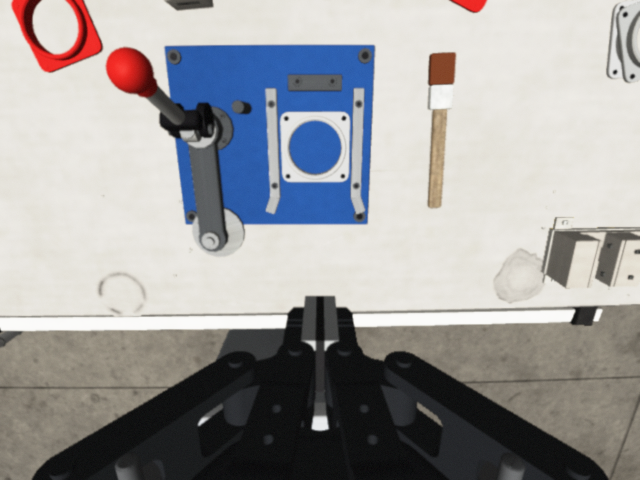

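The wrist view shows the plate corners near (165,46), (375,45), (368,223) and (187,223). The ring is at (281-350, 112-182), the end stop at (288-342, 75-91), the strap nose at (210,240) and the knob at (131,72).

```bash
python3 - <<'E'
from h import *
st=manip.get_state(); im=cv2.imread("pics/w1.png").astype(int); b,g,r=im[...,0],im[...,1],im[...,2]
m=blob((b>g+40)&(b>r+70)); ys,xs=np.nonzero(m)
P=onz("wrist",np.c_[xs,ys],0.012,st)[:,:2]*1000
print(cv2.minAreaRect(P.astype(np.float32)))
w=(im.min(2)>185); w[:,:277]=0; w[:,354:]=0; w[:105]=0; w[190:]=0; w=blob(w); ys,xs=np.nonzero(w)
for z in(.016,): print("ring",cv2.minAreaRect((onz("wrist",np.c_[xs,ys],z,st)[:,:2]*1000).astype(np.float32)))
print("stop face bottom",onz("wrist",[[288,91],[342,91]],.013,st)*1000)
print("rails",onz("wrist",[[267,150],[277,150],[353,150],[363,150]],.019,st)*1000)
print("nut",onz("wrist",[[210,240]],.064,st)*1000,"strap base",onz("wrist",[[206,143]],.054,st)*1000)
print("barleft/right at row 190",onz("wrist",[[194,190],[220,190]],.054,st)*1000)
print("knob",onz("wrist",[[131,72]],.162,st)*1000,"pin",onz("wrist",[[242,105]],.062,st)*1000)
E
```

```text
((510.6038818359375, -42.874305725097656), (192.86126708984375, 169.2132110595703), 88.65592193603516)
ring ((503.0392150878906, -84.59622192382812), (66.46698760986328, 65.79267883300781), 88.67865753173828)
stop face bottom [[ 555.35136033  -60.75519007   13.        ]
 [ 554.14686461 -111.75490659   13.        ]]
rails [[ 501.98145427  -38.06139294   19.        ]
 [ 501.73303269  -47.81586737   19.        ]
 [ 499.98175181 -121.88353872   19.        ]
 [ 499.76888157 -131.63807781   19.        ]]
nut [[425.71347275  13.8940675   64.        ]] strap base [[511.83983901   9.91139281  54.        ]]
barleft/right at row 190 [[470.77797389  26.03446342  54.        ]
 [470.14989788   2.204197    54.        ]]
knob [[555.97926352  13.28278191 162.        ]] pin [[541.74156148 -26.12589667  62.        ]]
```

```bash
python3 -m handwheel '[{"translation":[-0.004,-0.003,0.03],"angular":[0,0,0],"hand":1},{"translation":[0,0,0.035],"angular":[0,0,0],"hand":1},{"translation":[0,0,0.035],"angular":[0,0,0],"hand":1},{"translation":[0,0,0.035],"angular":[0,0,0],"hand":1},{"translation":[0,0,0.035],"angular":[0,0,0],"hand":1},{"translation":[0,0,0.02],"angular":[0,0,0],"hand":1},{"translation":[0,0,0.014],"angular":[0,0,0],"hand":1},{"translation":[0,0,0.006],"angular":[0,0,0],"hand":1},{"translation":[0,0,0.005],"angular":[0,0,0],"hand":1},{"translation":[0,0,0],"angular":[0,0,0],"hand":1}]'
```

```text
clock: 2.65
position: [0.4395, -0.0857, 0.016]
ee_rot: [0.0, 1.0, -0.013, -0.0]
contact_force: [-0.4, 0.9, -0.6]
width: -0.0004
gripper_force: 0.0
```

```bash
python3 -m handwheel '[{"translation":[0,-0.0015,0.0025],"angular":[0,0,0],"hand":1},{"translation":[0.006,0,0],"angular":[0,0,0],"hand":1},{"translation":[0.006,0,0],"angular":[0,0,0],"hand":1},{"translation":[0.004,0,0],"angular":[0,0,0],"hand":1},{"translation":[0.003,0,0],"angular":[0,0,0],"hand":1},{"translation":[0.003,0,0],"angular":[0,0,0],"hand":1},{"translation":[0.003,0,0],"angular":[0,0,0],"hand":1},{"translation":[0.003,0,0],"angular":[0,0,0],"hand":1},{"translation":[0.003,0,0],"angular":[0,0,0],"hand":1},{"translation":[0,0,0],"angular":[0,0,0],"hand":1}]'
python3 -m handwheel '[{"translation":[0.0015,0,0],"angular":[0,0,0],"hand":1},{"translation":[0.0015,0,0],"angular":[0,0,0],"hand":1},{"translation":[0,0,0],"angular":[0,0,0],"hand":1}]'
```

```text
clock: 3.48
position: [0.4717, -0.0843, 0.0139]
ee_rot: [0.0, 1.0, -0.012, 0.001]
contact_force: [0.5, -0.8, -0.5]
width: 0.0003
gripper_force: 0.2
clock: 3.73
position: [0.474, -0.0842, 0.0137]
ee_rot: [0.0, 1.0, -0.012, 0.0]
contact_force: [-0.5, 0.2, 0.3]
width: 0.0001
gripper_force: 0.4
```

```bash
python3 -m handwheel '[{"translation":[0.001,0,0],"angular":[0,0,0],"hand":1},{"translation":[0.001,0,0],"angular":[0,0,0],"hand":1},{"translation":[0.001,0,0],"angular":[0,0,0],"hand":1},{"translation":[0,0,0],"angular":[0,0,0],"hand":1}]'
python3 - <<'E'
from h import *
st,im=grab("wrist","w2"); print(st["position"],st["contact_force"])
E
```

```text
clock: 4.07
position: [0.4772, -0.0844, 0.0138]
ee_rot: [0.0, 1.0, -0.012, 0.0]
contact_force: [-0.7, 0.1, 0.7]
width: 0.0001
gripper_force: 0.3
[ 0.47715265 -0.08436939  0.01377913] [-0.71946894  0.07469183  0.65376397]
```

View pics/w2.png

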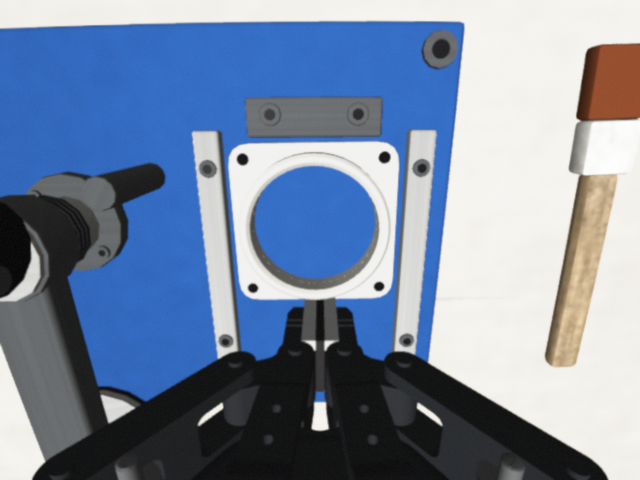

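The ring is in contact with the finger and nearly home. There is still a gap of about 6 px (2-3 mm) between its edge at row 142 and the stop at row 136.

```bash
python3 -m handwheel '[{"translation":[0.001,0,0],"angular":[0,0,0],"hand":1},{"translation":[0.001,0,0],"angular":[0,0,0],"hand":1},{"translation":[0,0,0],"angular":[0,0,0],"hand":1}]'
python3 -m handwheel '[{"translation":[0.0007,0,0],"angular":[0,0,0],"hand":1},{"translation":[0,0,0],"angular":[0,0,0],"hand":1}]'
python3 -m handwheel '[{"translation":[0.0007,0,0],"angular":[0,0,0],"hand":1},{"translation":[0,0,0],"angular":[0,0,0],"hand":1}]'
```

```text
clock: 4.37
position: [0.4791, -0.0844, 0.0138]
ee_rot: [0.0, 1.0, -0.012, 0.0]
contact_force: [-1.0, 0.7, -0.2]
width: 0.0
gripper_force: 0.3
clock: 4.53
position: [0.4796, -0.0844, 0.0138]
ee_rot: [0.0, 1.0, -0.012, 0.0]
contact_force: [-0.3, -0.7, 0.6]
width: 0.0002
gripper_force: 0.3
clock: 4.7
position: [0.4799, -0.0843, 0.0137]
ee_rot: [0.0, 1.0, -0.012, -0.0]
contact_force: [-1.4, 0.6, 0.3]
width: 0.0001
gripper_force: 0.8
```

```bash
python3 -m handwheel '[{"translation":[0.001,0,0],"angular":[0,0,0],"hand":1},{"translation":[0,0,0],"angular":[0,0,0],"hand":1}]'
python3 -m handwheel '[{"translation":[0.001,0,0],"angular":[0,0,0],"hand":1},{"translation":[0,0,0],"angular":[0,0,0],"hand":1}]'
python3 - <<'E'
from h import *
st,im=grab("wrist","w3"); print(st["position"],st["contact_force"]); cv2.imwrite("pics/w3c.png",im[80:320,180:450])
E
```

```text
clock: 4.87
position: [0.4801, -0.0842, 0.0137]
ee_rot: [-0.0, 1.0, -0.012, -0.001]
contact_force: [-3.5, -0.7, 3.2]
width: -0.0003
gripper_force: 2.3
clock: 5.03
position: [0.4802, -0.0842, 0.0137]
ee_rot: [-0.0, 1.0, -0.012, -0.002]
contact_force: [-6.6, -0.0, 5.0]
width: 0.0001
gripper_force: 3.6
[ 0.48020109 -0.0841651   0.01366867] [-6.63017623 -0.01492379  5.04186067]
```

View pics/w3c.png

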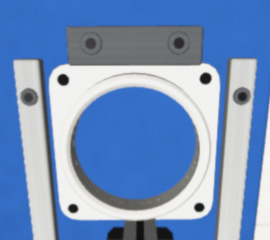

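The ring is home: the gap has closed and the contact force is rising. Next I retreat, go up and turn so the camera trails the push.

```bash
python3 -m handwheel '[{"translation":[-0.004,0,0],"angular":[0,0,0],"hand":1},{"translation":[-0.01,0,0],"angular":[0,0,0],"hand":1},{"translation":[-0.01,0,-0.01],"angular":[0,0,0],"hand":1},{"translation":[0,0,-0.03],"angular":[0,0,0],"hand":1},{"translation":[0,0,-0.035],"angular":[0,0,0],"hand":1},{"translation":[0,0,-0.035],"angular":[0,0,0],"hand":1},{"translation":[0,0,-0.03],"angular":[0,0,-6.8],"hand":1},{"translation":[0,0,0],"angular":[0,0,-7],"hand":1},{"translation":[0,0,0],"angular":[0,0,-7],"hand":1},{"translation":[0,0,0],"angular":[0,0,-7],"hand":1}]'
python3 -m handwheel '[{"translation":[0,0,0],"angular":[0,0,-7],"hand":1},{"translation":[0,0,0],"angular":[0,0,-7],"hand":1},{"translation":[0,0,0],"angular":[0,0,-7],"hand":1},{"translation":[0,0,0],"angular":[0,0,-7],"hand":1},{"translation":[0,0,0],"angular":[0,0,-7],"hand":1},{"translation":[0,0,0],"angular":[0,0,-7],"hand":1},{"translation":[0,0,0],"angular":[0,0,-7],"hand":1},{"translation":[0,0,0],"angular":[0,0,-7],"hand":1},{"translation":[0,0,0],"angular":[0,0,-7],"hand":1},{"translation":[0,0,0],"angular":[0,0,0],"hand":1}]'
python3 - <<'E'
from h import *
st=manip.get_state(); M=rot(st["ee_rot"]); print(st["position"],R.from_matrix(M).as_euler("xyz",degrees=True),st["qpos"])
print(M.T@(np.array([.456,.046,.12])-st["position"]))
E
```

```text
clock: 5.92
position: [0.4589, -0.084, 0.1548]
ee_rot: [0.001, 0.973, 0.231, 0.002]
contact_force: [-0.4, -0.2, 0.6]
width: -0.0003
gripper_force: 0.0
clock: 6.75
position: [0.4583, -0.0838, 0.1538]
ee_rot: [0.001, 0.71, 0.704, 0.0]
contact_force: [-0.7, -0.3, 0.0]
width: -0.0001
gripper_force: 0.0
[ 0.45834116 -0.08383443  0.15377743] [1.79911394e+02 1.27066713e-02 8.94874278e+01] [-3.30629818e-01  1.72610871e-01  1.85191490e+00  3.10129460e-04
  1.11552964e+00 -3.21820068e-01]
[ 0.12981578 -0.00355475  0.03374318]
```

```bash
python3 -m handwheel '[{"translation":[0.033,-0.001,0],"angular":[0,0,0],"hand":1},{"translation":[0.033,-0.001,0],"angular":[0,0,0],"hand":1},{"translation":[0.033,-0.001,0],"angular":[0,0,0],"hand":1},{"translation":[0.031,0,0],"angular":[0,0,0],"hand":1},{"translation":[0,0,0.03],"angular":[0,0,0],"hand":1},{"translation":[0,0,0.03],"angular":[0,0,0],"hand":1},{"translation":[0,0,0.03],"angular":[0,0,0],"hand":1},{"translation":[0,0,0.018],"angular":[0,0,-1],"hand":1},{"translation":[0,0,0],"angular":[0,0,0],"hand":1},{"translation":[0,0,0],"angular":[0,0,0],"hand":1}]'
```

```text
clock: 7.58
position: [0.4561, 0.0462, 0.0453]
ee_rot: [-0.001, 0.706, 0.709, -0.0]
contact_force: [0.9, -0.9, 0.3]
width: -0.0
gripper_force: 0.0
```

Approach 12 mm, then sweep along the arc at 4° per row.

```bash
python3 -m handwheel '[{"translation":[-0.006,0,0],"angular":[0,0,0],"hand":1},{"translation":[-0.006,0,0],"angular":[0,0,0],"hand":1},{"translation":[-0.0048,-0.0012,0],"angular":[0,0,-4],"hand":1},{"translation":[-0.0048,-0.0012,0],"angular":[0,0,-4],"hand":1},{"translation":[-0.0048,-0.0012,0],"angular":[0,0,-4],"hand":1},{"translation":[-0.0048,-0.0012,0],"angular":[0,0,-4],"hand":1},{"translation":[-0.0048,-0.0012,0],"angular":[0,0,-4],"hand":1},{"translation":[0,0,0],"angular":[0,0,0],"hand":1}]'
python3 - <<'E'
from h import *
st=manip.get_state(); M=rot(st["ee_rot"]); print(st["position"],R.from_matrix(M).as_euler("xyz",degrees=True),st["contact_force"])
print((M.T@(st["position"]-np.array([.5239,.0148,.046])))*1000)
E
```

```text
clock: 8.25
position: [0.4554, 0.0084, 0.0471]
ee_rot: [0.002, 0.571, 0.821, 0.001]
contact_force: [-0.3, 1.2, -0.8]
width: -0.0001
gripper_force: 0.1
[0.45541647 0.00843955 0.04712009] [1.79838538e+02 1.07152554e-01 1.10341285e+02] [-0.27504521  1.15565239 -0.81826411]
[ 17.83972586 -66.42025565  -1.34063423]
```

```bash
python3 -m handwheel '[{"translation":[-0.0048,-0.0012,0],"angular":[0,0,-4],"hand":1},{"translation":[-0.0048,-0.0012,0],"angular":[0,0,-4],"hand":1},{"translation":[-0.0048,-0.0012,0],"angular":[0,0,-4],"hand":1},{"translation":[-0.0048,-0.0012,0],"angular":[0,0,-4],"hand":1},{"translation":[-0.0048,-0.0012,0],"angular":[0,0,-4],"hand":1},{"translation":[-0.0048,-0.0012,0],"angular":[0,0,-4],"hand":1},{"translation":[-0.0048,-0.0012,0],"angular":[0,0,-4],"hand":1},{"translation":[-0.0048,-0.0012,0],"angular":[0,0,-4],"hand":1},{"translation":[-0.0048,-0.0012,0],"angular":[0,0,-4],"hand":1},{"translation":[0,0,0],"angular":[0,0,0],"hand":1}]'
python3 - <<'E'
from h import *
st=manip.get_state(); M=rot(st["ee_rot"]); print(st["position"],R.from_matrix(M).as_euler("xyz",degrees=True),st["contact_force"])
print((M.T@(st["position"]-np.array([.5239,.0148,.046])))*1000)
E
```

```text
clock: 9.08
position: [0.472, -0.0317, 0.0468]
ee_rot: [0.001, 0.29, 0.957, -0.0]
contact_force: [-0.8, 1.6, -0.3]
width: -0.0001
gripper_force: 0.2
[ 0.47195151 -0.03165743  0.04675313] [1.79964583e+02 1.28462134e-01 1.46283944e+02] [-0.78403319  1.60733743 -0.29153182]
[ 17.42147639 -67.47816053  -0.83390725]
```

```bash
python3 -m handwheel '[{"translation":[-0.0048,-0.0012,0],"angular":[0,0,-4],"hand":1},{"translation":[-0.0048,-0.0012,0],"angular":[0,0,-4],"hand":1},{"translation":[-0.0048,-0.0012,0],"angular":[0,0,-4],"hand":1},{"translation":[-0.0048,-0.0012,0],"angular":[0,0,-4],"hand":1},{"translation":[-0.0048,-0.0012,0],"angular":[0,0,-4],"hand":1},{"translation":[-0.0048,-0.0012,0],"angular":[0,0,-4],"hand":1},{"translation":[-0.0048,-0.0012,0],"angular":[0,0,-4],"hand":1},{"translation":[0,0,0],"angular":[0,0,0],"hand":1}]'
python3 -m handwheel '[{"translation":[-0.0024,-0.0006,0],"angular":[0,0,-2],"hand":1},{"translation":[0,0,0],"angular":[0,0,0],"hand":1}]'
python3 -m handwheel '[{"translation":[-0.0024,0,0],"angular":[0,0,-2],"hand":1},{"translation":[0,0,0],"angular":[0,0,0],"hand":1}]'
```

```text
clock: 9.75
position: [0.4988, -0.051, 0.0462]
ee_rot: [-0.0, 0.05, 0.999, -0.0]
contact_force: [-1.7, 1.0, 0.7]
width: 0.0
gripper_force: 0.4
clock: 9.92
position: [0.4993, -0.0515, 0.0459]
ee_rot: [-0.002, 0.033, 0.999, 0.0]
contact_force: [-3.9, 0.5, 2.4]
width: -0.0001
gripper_force: 2.1
clock: 10.08
position: [0.4998, -0.0518, 0.0457]
ee_rot: [-0.004, 0.015, 1.0, -0.0]
contact_force: [-7.6, -0.7, 5.5]
width: -0.0
gripper_force: 4.0
```

```bash
python3 -m handwheel '[{"translation":[-0.003,0,0],"angular":[0,0,0],"hand":1},{"translation":[0,0,0],"angular":[0,0,0],"hand":1}]'
python3 -m handwheel '[{"translation":[0.006,0,0],"angular":[0,0,0],"hand":1},{"translation":[0.02,0,0],"angular":[0,0,0],"hand":1},{"translation":[0.03,0,-0.01],"angular":[0,0,0],"hand":1},{"translation":[0.01,0,-0.03],"angular":[0,0,0],"hand":1},{"translation":[0,0,-0.035],"angular":[0,0,0],"hand":1},{"translation":[0,0,-0.035],"angular":[0,0,0],"hand":1},{"translation":[0,0,-0.035],"angular":[0,0,0],"hand":1},{"translation":[0,0,-0.035],"angular":[0,0,0],"hand":1},{"translation":[0,0,-0.035],"angular":[0,0,0],"hand":1},{"translation":[0,0,0],"angular":[0,0,0],"hand":1}]'
python3 - <<'E'
from h import *
st,im=grab("top","t4"); print(st["position"]); a=cv2.resize(im[210:370,230:420],None,fx=4,fy=4,interpolation=2)[:600,:800]; cv2.imwrite("pics/t4c.png",a)
grab("side","s4")
E
```

```text
clock: 10.25
position: [0.5002, -0.0518, 0.0454]
ee_rot: [-0.006, 0.015, 1.0, -0.0]
contact_force: [-11.8, -2.2, 8.9]
width: 0.0003
gripper_force: 6.1
clock: 11.08
position: [0.4453, -0.0514, 0.2684]
ee_rot: [0.009, 0.016, 1.0, -0.002]
contact_force: [1.2, 0.2, -0.5]
width: -0.0001
gripper_force: 0.0
[ 0.4452555 -0.0514086  0.26844  ]
```

View pics/t4c.png

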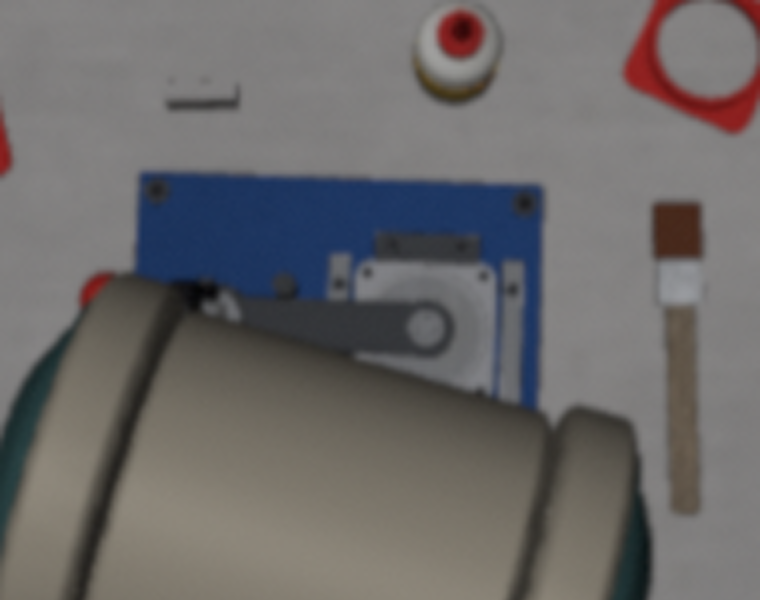

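The strap now lies across the ring along -y, parallel to the end stop and against the pin. The nose nut is at crop (428,327) and the ring is still against the stop. Now I check the strap angle and find the knob.

```bash
python3 - <<'E'
from h import *
n=onz("top",[[230+428/4,210+327/4]],.064)[0]*1000; print("nose",n,np.degrees(np.arctan2(-(n[0]-523.9),-(n[1]-14.8)))," fixture -y would be",1.34)
print("pred knob px side",proj("side",[[.5245,.0418,.162]]))
s=cv2.imread("pics/s4.png").astype(int); ms=(s[...,2]>s[...,1]+100)&(s[...,2]>s[...,0]+100); ms[:,:325]=0;ms[:,390:]=0;ms[:230]=0;ms[310:]=0
m=blob(ms); print(np.argwhere(m)[:,::-1].mean(0),m.sum())
e,d=rays("side",[np.argwhere(m)[:,::-1].mean(0)]); print("at z.162",onz("side",[np.argwhere(m)[:,::-1].mean(0)],.162))
cv2.imwrite("pics/s4c.png",cv2.resize(cv2.imread("pics/s4.png")[220:420,280:480],None,fx=3,fy=3)[:600,:800])
st=manip.get_state();M=rot(st["ee_rot"]);print(R.from_matrix(M).as_euler("xyz",degrees=True))
E
```

```text
nose [520.85613454 -82.69336402  64.        ] 1.7882654084292933  fixture -y would be 1.34
pred knob px side [[365.50619312 294.55102536]]
[342.41754386 260.01754386] 285
at z.162 [[ 0.57869052 -0.01730563  0.162     ]]
[-179.89957022    0.35820676  178.23141903]
```

View pics/s4c.png

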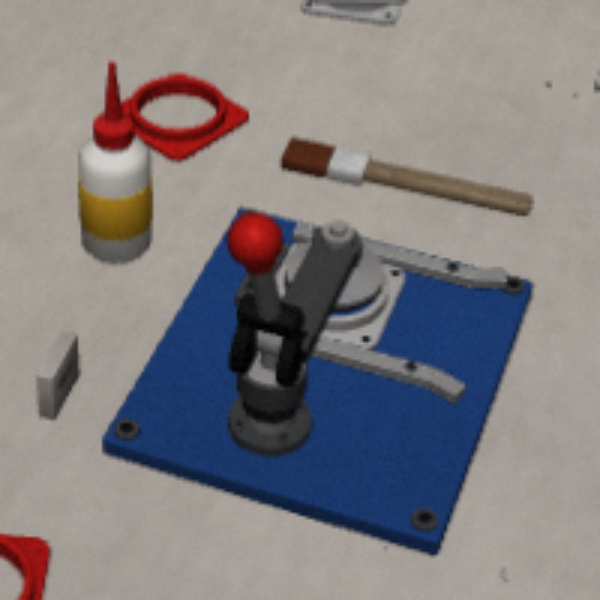

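The strap is at its stop, about 0.01 rad off the nominal closed direction. The earlier mask had caught the red look-alike ring; the true knob is at crop (256,242), which is side pixel (365.3,300.7). I move to the knob's inner side.

```bash
python3 -m handwheel '[{"translation":[-0.025,0.022,0],"angular":[0,0,0],"hand":1},{"translation":[-0.025,0.022,0],"angular":[0,0,0],"hand":1},{"translation":[-0.025,0.022,0],"angular":[0,0,0],"hand":1},{"translation":[0,-0.003,0.03],"angular":[0,0,0],"hand":1},{"translation":[0,0,0.03],"angular":[0,0,0],"hand":1},{"translation":[0,0,0],"angular":[0,0,0],"hand":1},{"translation":[0,0,0],"angular":[0,0,0],"hand":1}]'
python3 - <<'E'
from h import *
e,d=rays("side",[[365.3,300.7]]); t=(.5245-e[0])/d[0,0]; print("x-plane",e+t*d[0])
for z in (.15,.155,.162): print(onz("side",[[365.3,300.7]],z))
st,im=grab("side","s5"); print(st["position"]);cv2.imwrite("pics/s5c.png",cv2.resize(im[160:360,280:480],None,fx=3,fy=3))
E
```

```text
clock: 11.77
position: [0.5154, 0.0111, 0.1983]
ee_rot: [-0.003, 0.015, 1.0, 0.0]
contact_force: [0.6, -0.3, 0.2]
width: 0.0001
gripper_force: 0.0
x-plane [0.5245     0.04166084 0.15141111]
[[0.52499007 0.04009901 0.15      ]]
[[0.5232536  0.04563306 0.155     ]]
[[0.52082253 0.05338072 0.162     ]]
[0.51537681 0.01110001 0.19828311]
```

View pics/s5c.png

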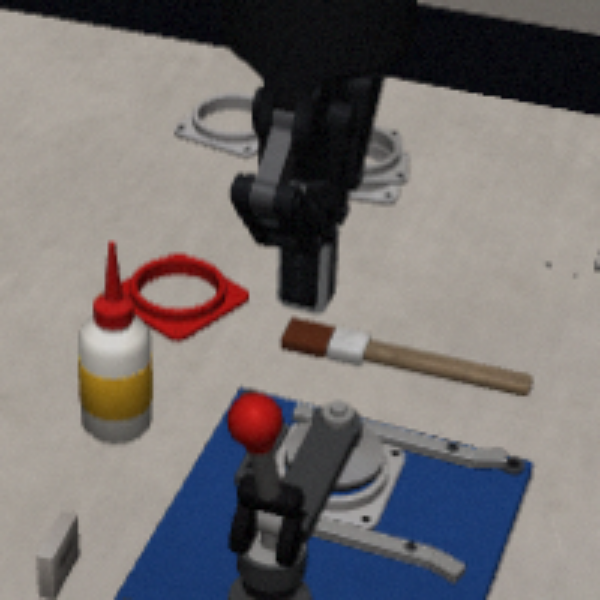

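```bash
python3 -m handwheel '[{"translation":[-0.0085,0,0.024],"angular":[0,0,0],"hand":1},{"translation":[0,0,0.024],"angular":[0,0,0],"hand":1},{"translation":[0,0,0],"angular":[0,0,0],"hand":1},{"translation":[0,0.006,0],"angular":[0,0,0],"hand":1},{"translation":[0,0.006,0],"angular":[0,0,0],"hand":1},{"translation":[0,0.006,0],"angular":[0,0,0],"hand":1},{"translation":[0,0.006,0],"angular":[0,0,0],"hand":1},{"translation":[0,0.006,0],"angular":[0,0,0],"hand":1},{"translation":[0,0,0],"angular":[0,0,0],"hand":1}]'
```

```text
clock: 12.57
position: [0.5271, 0.0418, 0.1537]
ee_rot: [0.001, 0.014, 1.0, 0.0]
contact_force: [0.7, -0.1, 1.7]
width: -0.0
gripper_force: 0.7
```

```bash
python3 - <<'E'
from h import *
st,im=grab("side","s6"); print(st["position"],st["contact_force"]);cv2.imwrite("pics/s6c.png",cv2.resize(im[200:380,280:460],None,fx=3,fy=3))
E
```

```text
[0.52713213 0.04177722 0.15368511] [ 0.7187876  -0.13978444  1.686034  ]
```

View pics/s6c.png

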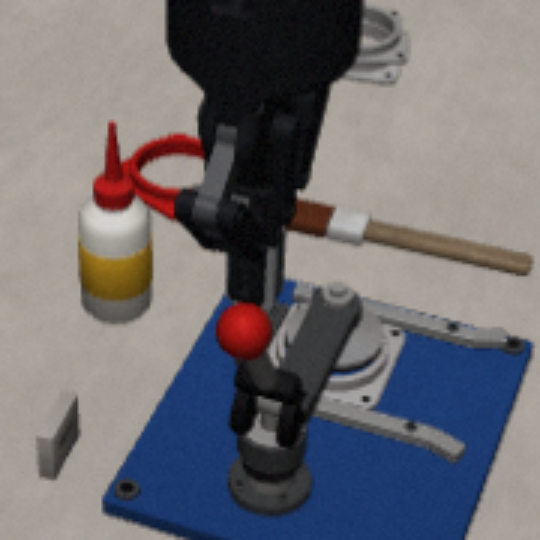

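The finger is behind the knob, which has moved down to about side pixel (362,310), so the lever is moving. I continue along the arc.

```bash
python3 -m handwheel '[{"translation":[0.001,0.0055,0.002],"angular":[0,0,0],"hand":1},{"translation":[0.001,0.0055,0.002],"angular":[0,0,0],"hand":1},{"translation":[0,0.0055,0.0025],"angular":[0,0,0],"hand":1},{"translation":[0,0.0055,0.0025],"angular":[0,0,0],"hand":1},{"translation":[0,0.0055,0.004],"angular":[0,0,0],"hand":1},{"translation":[0,0.005,0.004],"angular":[0,0,0],"hand":1},{"translation":[0,0.005,0.004],"angular":[0,0,0],"hand":1},{"translation":[0,0.005,0.004],"angular":[0,0,0],"hand":1},{"translation":[0,0,0],"angular":[0,0,0],"hand":1}]'
```

```text
clock: 13.37
position: [0.5252, 0.0844, 0.1267]
ee_rot: [-0.001, 0.014, 1.0, 0.001]
contact_force: [0.4, -1.6, -0.4]
width: -0.0002
gripper_force: 0.3
```

```bash
python3 -m handwheel '[{"translation":[0,0.005,0.006],"angular":[0,0,0],"hand":1},{"translation":[0,0.005,0.006],"angular":[0,0,0],"hand":1},{"translation":[0,0.004,0.006],"angular":[0,0,0],"hand":1},{"translation":[0,0,0],"angular":[0,0,0],"hand":1}]'
```

```text
clock: 13.7
position: [0.526, 0.0984, 0.1087]
ee_rot: [-0.0, 0.014, 1.0, 0.001]
contact_force: [0.6, -0.1, 0.4]
width: 0.0
gripper_force: 0.1
```

```bash
python3 - <<'E'
from h import *
st,im=grab("side","s7"); print(st["position"],st["contact_force"]);cv2.imwrite("pics/s7c.png",cv2.resize(im[220:400,280:460],None,fx=3,fy=3))
E
```

```text
[0.52595632 0.09839005 0.10865301] [ 0.59105266 -0.1397043   0.38638554]
```

View pics/s7c.png

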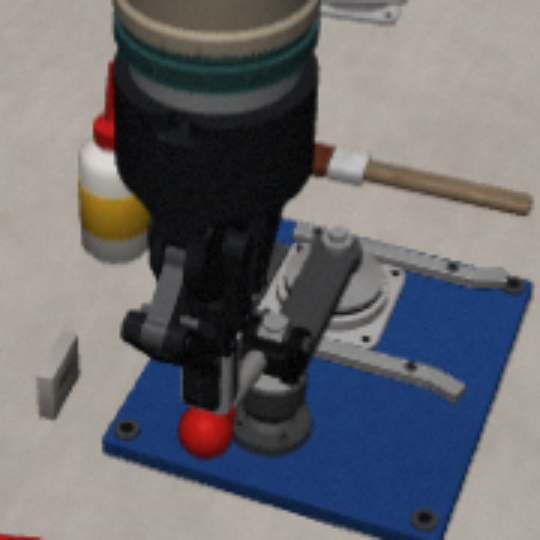

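The lever is nearly down, with the knob at about side pixel (349,364) and the finger on its upper inner side. I finish with a downward push.

```bash
python3 -m handwheel '[{"translation":[0,0.003,0.004],"angular":[0,0,0],"hand":1},{"translation":[0,0.001,0.004],"angular":[0,0,0],"hand":1},{"translation":[0,0,0.004],"angular":[0,0,0],"hand":1},{"translation":[0,0,0.003],"angular":[0,0,0],"hand":1},{"translation":[0,0,0],"angular":[0,0,0],"hand":1}]'
python3 -m handwheel '[{"translation":[0,0,0.002],"angular":[0,0,0],"hand":1},{"translation":[0,0,0],"angular":[0,0,0],"hand":1}]'
```

```text
clock: 14.17
position: [0.5263, 0.1015, 0.0943]
ee_rot: [-0.0, 0.014, 1.0, 0.0]
contact_force: [0.2, 1.2, 1.5]
width: -0.0
gripper_force: 0.5
clock: 14.33
position: [0.5264, 0.1012, 0.0926]
ee_rot: [0.0, 0.014, 1.0, 0.0]
contact_force: [0.8, 0.9, 2.1]
width: -0.0001
gripper_force: 0.8
```

```bash
python3 -m handwheel '[{"translation":[0,0,0.002],"angular":[0,0,0],"hand":1},{"translation":[0,0,0.002],"angular":[0,0,0],"hand":1},{"translation":[0,0,0],"angular":[0,0,0],"hand":1}]'
python3 -m handwheel '[{"translation":[0,0,0.002],"angular":[0,0,0],"hand":1},{"translation":[0,0,0],"angular":[0,0,0],"hand":1}]'
python3 -m handwheel '[{"translation":[0,0,0.002],"angular":[0,0,0],"hand":1},{"translation":[0,0,0],"angular":[0,0,0],"hand":1}]'
```

```text
clock: 14.58
position: [0.5268, 0.1014, 0.0901]
ee_rot: [0.001, 0.014, 1.0, 0.0]
contact_force: [-2.0, 1.1, 12.2]
width: 0.0001
gripper_force: 5.8
clock: 14.75
position: [0.5272, 0.1016, 0.0893]
ee_rot: [0.001, 0.014, 1.0, 0.001]
contact_force: [-4.1, 2.9, 18.7]
width: 0.0004
gripper_force: 9.2
clock: 14.92
position: [0.5283, 0.1018, 0.0886]
ee_rot: [0.003, 0.014, 1.0, 0.001]
contact_force: [-3.9, 2.2, 25.4]
width: 0.0001
gripper_force: 12.3
```

It stalls at the stop with about 25 N. I withdraw straight up and then away.

```bash
python3 -m handwheel '[{"translation":[0,0,-0.01],"angular":[0,0,0],"hand":1},{"translation":[0,0,-0.03],"angular":[0,0,0],"hand":1},{"translation":[0,0,-0.035],"angular":[0,0,0],"hand":1},{"translation":[0,0,-0.035],"angular":[0,0,0],"hand":1},{"translation":[0,0,-0.035],"angular":[0,0,0],"hand":1},{"translation":[0.03,0.02,-0.02],"angular":[0,0,0],"hand":1},{"translation":[0.03,0.02,0],"angular":[0,0,0],"hand":1},{"translation":[0.03,0.02,0],"angular":[0,0,0],"hand":1},{"translation":[0.03,0.02,0],"angular":[0,0,0],"hand":1},{"translation":[0,0,0],"angular":[0,0,0],"hand":1}]'
python3 - <<'E'
from h import *
st,im=grab("side","s8"); _,t=grab("top","t8"); print(st["position"],st["contact_force"])
a=cv2.resize(im[230:410,280:460],None,fx=2.2,fy=2.2); b=cv2.resize(t[210:370,230:410],None,fx=2.2,fy=2.2)
cv2.imwrite("pics/c8.png",np.hstack([a[:352],b[:352]])); print(a.shape,b.shape)
for q in(1.2,1.1,1.0):
    e=1.27-q; print(q,proj("side",[[.5239+.002,.0148+.092*np.cos(e),.074+.092*np.sin(e)]]),proj("top",[[.5259,.0148+.092*np.cos(e),.074+.092*np.sin(e)]]))
E
```

```text
clock: 15.75
position: [0.4025, 0.1863, 0.2495]
ee_rot: [-0.003, 0.012, 1.0, 0.0]
contact_force: [-0.4, -0.2, -1.1]
width: -0.0001
gripper_force: 0.0
[0.402458   0.18632514 0.24946461] [-0.41899804 -0.16171594 -1.12418036]
(396, 396, 3) (352, 396, 3)
1.2 [[346.35788077 372.26881556]] [[231.39642132 286.60055648]]
1.1 [[346.73086121 366.89237451]] [[231.1987223  286.22989238]]
1.0 [[347.35317731 361.03790297]] [[231.52394925 285.86853647]]
```

View pics/c8.png

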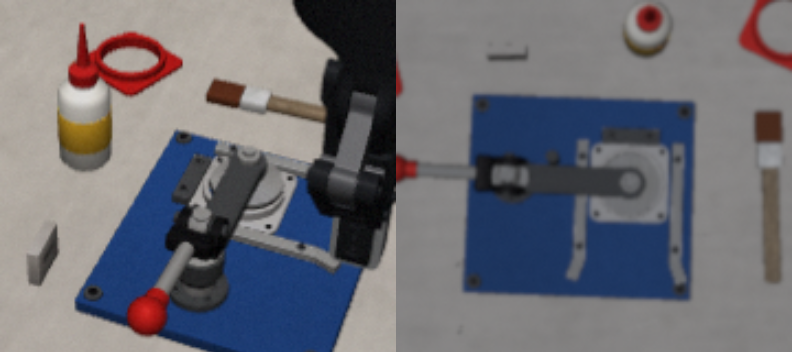

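The knob is at side pixel (347,373), matching the fully-down prediction of (346,372). The strap is over the ring, the ring is against the stop, the bystanders are untouched and the robot is clear.

```bash
python3 -c "
from rig import manip
print(manip.sign_off())"
```

```text
the job is handed in; nothing more can be done
None
```

I've handed the job in at about 16 s of the 64 s limit: the ring is home against the end stop, the strap is swung over it to its stop, the cam lever is pushed fully down, and the arm is clear with the bystanders untouched; no verdict was returned.

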